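# Try the sprung corner of the line laser's tilt plate

## Robot

A 6-joint arm with a two-finger parallel gripper is mounted at the origin on the work surface. World frame = base frame: x ahead of the robot, y to its left, z up, the work surface at z = 0. Lengths are in mm, angles in rad, forces in N, time in s.
With the tool pointing down it reaches from about 350 to 775 mm from the base axis. Payload 7.3 kg.
Tool frame: the origin (TCP) lies at the very end of the fingers, on their centre line; the grasp point (between the pads) lies 19 mm behind it (bot.grip_point_offset is the distance from the TCP to the grasp point, in mm); z points along the fingers, y is the line along which they close (so a half turn about z gives the same grasp; the last joint's range is limited). The gripper opens to 92 mm and grips with 3 to 60 N. Pads are 19 mm wide; open, the fingers measure 130 mm over their backs; the gripper's body (75 mm by 190 mm) begins 47 mm behind the grasp point.
Start: joints at [-1.398, 0.342, 1.524, -0, 1.275, -0.146], TCP at [164.572, -498.559, 226.741] pointing down, gripper open.
Joint ranges: [-2.53, 2.53], [-0.77, 2.02], [0.04, 2.7], [-1, 4.14], [0.28, 2.66], [-3.11, 3.11]. Speed limits (rad/s): [2.57, 2.57, 3.14, 3.14, 3.14, 3.14].

## Interface

Orientations are given as [roll, pitch, yaw] about the fixed x, y, z axes, in that order (R = Rz(yaw) Ry(pitch) Rx(roll)).
In Python, from plant import bot gives the robot as it stands. The module is installed in compiled form; this text tells all that it offers.
- The arm moves only by the shell command python3 -m jog 'ROWS' [OPENING]. ROWS is JSON, a list of rows, each a list of 6 numbers: the shift along the tool's x, y, z in mm, then the turn, a rotation vector about the tool's x, y, z in rad. In form: [[dx, dy, dz, rx, ry, rz], ...]. A call has 1 to 12 rows; each row shifts and turns the commanded pose from where the row before left it, along the tool's axes as they then stand; what a row does not reach is not made up. A row lasts 1/10 s, in which the tool goes at most 50 mm and 8.59 degrees, less where a joint would pass 70% of its speed; a pose out of reach is approached as far as the arm can. A call with a gripper value outside its range is refused whole. OPENING is the opening in per cent of the stroke, from 0 (shut) to 100 (fully open), set as the call begins (- or left out, the last holds). The fingers move at their own pace and stop on an object; the grip force is fixed at half the most. Time passes only in rows, so rows that do not move let the fingers close. It gives the time, the measured TCP pose, the force, the opening and the grip force at its end, in the units of the state.
- bot.get_obs(): the state, without advancing time (a new reading comes with each control period).
- bot.capture(name): name is "scene" or "top"; returns the picture (480x640x3 uint8, red, green, blue); there is no depth.
- bot.camera_model(name): a dict with "fx", "fy", "cx", "cy" (pixels), "dist_coeffs" ([k1, k2, p1, p2, k3] as OpenCV has them; the pictures are not rectified), "position" and "orientation" of the camera in the world. Camera axes: x right, y down, z forward; pixel columns grow to the right and rows downward; lengths in mm; the calibration is good to about 2 mm. A picture is of the moment at which its call begins. camera_model takes no time and is no camera call.
- bot.close_job(): hands the job in; it is judged then, once.
Trained networks look in the newest picture that a camera, given by its name, has taken for a name from the list of things; names that differ only in an ending like _2 or _b are one class to them, and where a whole thing is asked for, a point or a joint stands for the part that bears it (a point fixed in the world has none). Each returns a list of dicts, best first, with "p" (0 to 1); they miss things now and then, are a little off and sometimes report something else, mostly with a low value. They report only what shows in the picture. A call takes as long as a camera call.
- bot.outline_of(target, camera): "mask" (480x640 bool, what is visible of it) and "pixel" ([column, row] in pixels, amid what is visible of it).
The state is a dict: "time": time; "joint_positions": joint angles; "dq": joint speeds; "tau": joint torques, N m; "tool_pos": TCP position; "tcp_rot": TCP orientation; "contact_force": force on the tool from outside, world axes, zero at the start; "moment": the same for the moment, N m; "grip_width": finger opening in mm; "finger_force": force on a finger pad.
Only numpy, scipy, OpenCV 4.12 (cv2) and the standard library are available. Lean on these libraries where they do the work, as an engineer would, in place of code of your own. Each camera call takes 0.05 s, during which the arm holds its last target. There are 200 camera calls.

## Task

Before marking out, try the tilt plate that carries the line laser: with the closed fingertips gently press its free, sprung corner (the one with the brass pin head, beside the pointer) straight down until the black pointer stands level with the red marker on the white scale, not beyond it, and keep it there for about two seconds. Then let the corner rise slowly under the fingertips, without letting it snap back, until the pointer is at zero again, and move clear. Do not touch the laser, do not lift or shift the mount or its red marker, and leave everything else on the bench where it is.

Things in the scene. Friction and masses are not known exactly. Their poses are not given: they have to be found in the camera images.
- tilt_mount: Mount of the laser: grey square base 170 x 170 mm, its top 18 mm over the bench, 2 to 3 kg in all, standing loose. Origin: centre of its underside; z up, x and y along its sides. Above it an aluminium plate, 130 x 130 x 8 mm, top 66 mm over the bench, rocks on two ball pivots at its (-x,+y) and (+x,-y) corners, about the level diagonal through them 56 mm over the bench.
- scale_top (a point): Middle of the top edge of the white scale, at (50, 193, 82) mm in the mount's frame: an upright plate 42 mm wide (along y), 3 mm thick, on an arm 30 mm wide that runs from the base to y = 219 mm; it faces +x, with black ticks every 2 degrees from 0 (62 mm over the bench) down to 12.
- adjuster_top (a point): Top of the dark knurled adjuster knob, 21 mm wide, on the plate's (-x,-y) corner, 84 mm over the bench; its screw tip is the plate's return stop. To be left alone.
- tilt_plate (a joint): Tilt of the plate in rad: 0 = at rest on its stop (pointer at zero), grows as the (+x,+y) corner is pressed down, hard stop at 0.236 (13.5 degrees). A spring brings it back: about 3 N at the press point starts it, 8 to 11 N holds it at the marker, about 14 N at the stop. The press point sinks 65 mm x sin(tilt), the pointer tip 180 mm x sin(tilt).
- press_corner (a point): The place to press: centre of the flush brass pin head (22 mm wide) on the top face of the plate's sprung (+x,+y) corner, at (46, 46, 66) mm in the mount's frame at rest; it moves with the plate. The corner's edges lie 19 mm outside it. Bare plate reaches 50 mm from it towards the laser.
- pointer_tip (a point): Tip of the black pointer, a flat finger 8 mm wide and 3 mm thick that sticks out 130 mm in the +y direction from the plate's sprung corner to pass in front of the scale; at (60, 195, 62) mm in the mount's frame at rest; it moves down with the plate.
- marker_tip (a point): The level that the red marker shows, 2 mm beside the pointer's path, at (60, 197, 62 mm minus set_marker) in the mount's frame. Axes as the mount's. The pointer is level with the marker when both points have the same height (the marker's tab reaches 5 mm above and below).
- set_marker (a joint): Position of the small red marker (12 x 14 mm tab, 10 mm high, with a thin red index line) that slides stiffly on the scale's outer edge: its distance in m below the scale's zero. It differs from start to start, 0.0157 to 0.0313 (5 to 10 degrees), and is to stay where it is.
- line_laser: The line laser: a brass barrel 23 mm thick and 64 mm long in a black V-block, fixed on the plate along its other diagonal, lens towards the sprung corner; 50 mm of bare plate lies between the lens and the press point. Its top is 37 mm above the plate. Origin: centre of the block's underside on the plate; x along the beam. Switched off. Not to be touched.
- stone: Loose two-tone sharpening stone, red and pale, 200 x 30 x 26 mm, lying; origin at its underside. Bystander.
- gouge: Loose gouge with an orange handle, 230 mm long in all, 20 mm thick, lying; origin at the ferrule, on the bench. Bystander.
- burr_tin: Loose open aluminium tin, 62 mm wide, 34 mm high, with burrs standing in it to 45 mm; origin at its underside. Bystander.
- flat_brush: Loose flat brush, 185 mm long, 52 mm wide, 13 mm thick, lying; origin under its ferrule. Bystander.
- spray_bottle: Loose clear spray bottle with a white head, 56 mm wide, 146 mm high; origin at its underside. Bystander.
- wax_jar: Loose jar with a black cap, 64 mm wide, 65 mm high; origin at its underside. Bystander.
- mallet: Loose wooden mallet, head 62 x 105 x 60 mm, 245 mm long in all, lying; origin under the head. Bystander.

How it is judged:
By the outcome, as a careful person would: the job done as asked, in the order asked, and still so for the second after the job is handed in, with the robot touching nothing.
It also fails if it takes over 45 s, if anything falls off the work surface, if the arm or the gripper's body presses on something with over 40 N, if the wrist force passes 120 N, or if a joint passes its speed limit or range.

## Working session

There is one attempt and no reset: what is moved stays moved. The work goes in short steps, Python scripts to look and compute and a shell command to move; the robot and the scene stay as the last step left them, time stands still between calls to the robot, and variables do not carry over. Pictures are saved under pics/ and viewed, at most 10 in all, crops included, and the job is handed in when it is done.

```bash
mkdir -p pics; python3 - <<'E'
from plant import bot
import cv2, numpy as np
for c in ("scene","top"):
    im=bot.capture(c); cv2.imwrite(f"pics/{c}0.png",im[:,:,::-1])
    m=bot.camera_model(c); print(c,m)
    for t in ("tilt_mount","press_corner","pointer_tip","marker_tip","scale_top","adjuster_top","line_laser","set_marker"):
        r=bot.outline_of(t,c)
        print(t,[(round(d["p"],2),np.round(d["pixel"]),int(d["mask"].sum())) for d in r[:2]])
o=bot.get_obs(); print({k:o[k] for k in("time","tool_pos","tcp_rot","contact_force","grip_width")})
E
```

```text
scene {'fx': 468.0372990171621, 'fy': 468.0372990171621, 'cx': 320.4535181922046, 'cy': 230.6583825445304, 'dist_coeffs': array([-0.05710092,  0.        ,  0.        ,  0.        ,  0.        ]), 'position': array([1144.93127808, -270.30549221,  926.07379107]), 'orientation': array([-2.48819486,  0.01232151,  1.11869635])}
tilt_mount [(0.57, array([323., 239.]), 5550)]
press_corner [(0.66, array([313., 224.]), 2628)]
pointer_tip [(0.63, array([314., 225.]), 2663), (0.32, array([310., 192.]), 722)]
marker_tip []
scale_top [(0.59, array([324., 238.]), 5470)]
adjuster_top [(0.77, array([316., 224.]), 2589)]
line_laser [(0.64, array([306., 216.]), 476)]
set_marker [(0.61, array([407., 233.]), 34), (0.16, array([314., 222.]), 2621)]
top {'fx': 619.5218412137276, 'fy': 619.5218412137276, 'cx': 332.09528336736537, 'cy': 237.17894189429154, 'dist_coeffs': array([-0.08015414,  0.        ,  0.        ,  0.        ,  0.        ]), 'position': array([ 273.29634449,  -16.92028816, 1791.88040433]), 'orientation': array([-2.97554378,  0.00563358, -1.57945019])}
tilt_mount [(0.86, array([318., 253.]), 3959)]
press_corner [(0.95, array([325., 254.]), 2322), (0.32, array([324., 255.]), 4084)]
pointer_tip [(0.94, array([324., 257.]), 2142)]
marker_tip []
scale_top [(0.63, array([321., 253.]), 4161)]
adjuster_top [(0.84, array([327., 254.]), 2204), (0.63, array([329., 261.]), 260)]
line_laser [(0.55, array([332., 260.]), 311)]
set_marker []
{'time': 0.9, 'tool_pos': array([ 164.57569557, -498.56672579,  226.73266194]), 'tcp_rot': array([ 3.14148236e+00, -2.43484538e-06,  3.18801214e-01]), 'contact_force': array([-0.48667335,  0.25675048,  0.76392704]), 'grip_width': 91.92923184836172}
```

```bash
python3 - <<'E'
import cv2
s=cv2.imread("pics/scene0.png"); t=cv2.imread("pics/top0.png")
cv2.imwrite("pics/sc1.png",cv2.resize(s[140:320,220:460],(800,600),interpolation=cv2.INTER_CUBIC))
cv2.imwrite("pics/tc1.png",cv2.resize(t[185:320,240:420],(800,600),interpolation=cv2.INTER_CUBIC))
E
```

```text
(no output)
```

View pics/scene0.png

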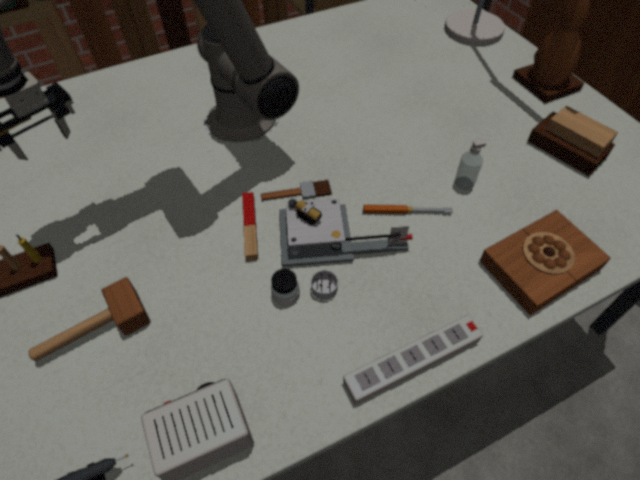

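View pics/sc1.png

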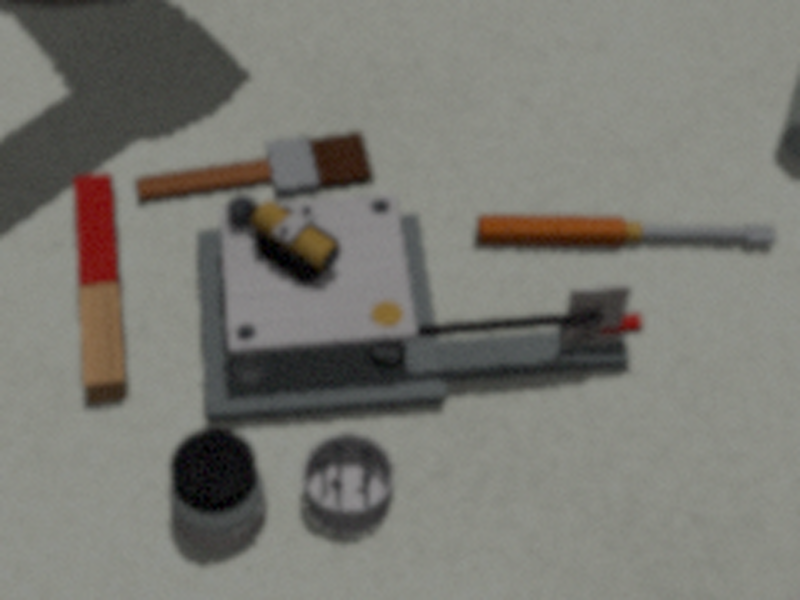

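View pics/tc1.png

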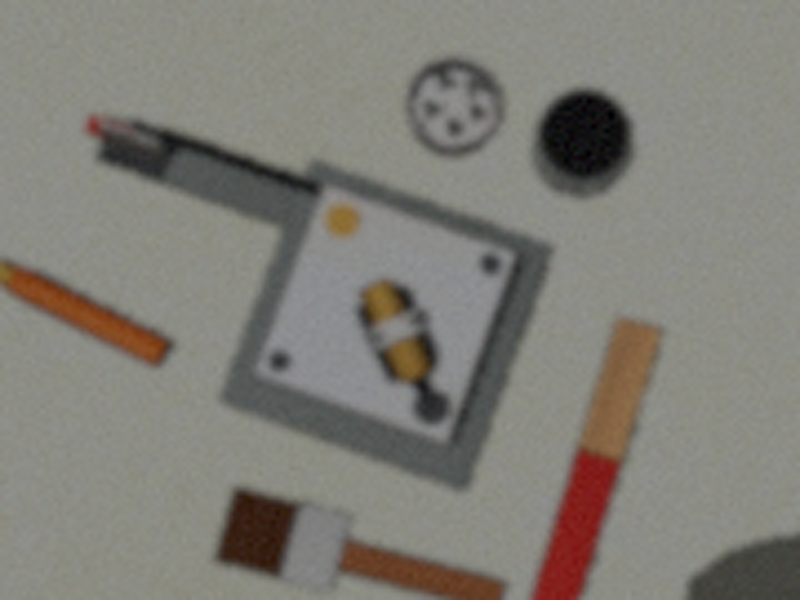

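The scene picture shows the mount with the brass pin at about (336,234) and the red marker at about (412,237). In the top picture the pin is at about (317,234). Next I average frames and fit the mount pose, then measure the marker height.

```bash
cat > h.py <<'E'
import numpy as np, cv2
from scipy.spatial.transform import Rotation as R
from scipy.optimize import least_squares
from plant import bot
CM={c:bot.camera_model(c) for c in("scene","top")}
def proj(c,P):
    m=CM[c]; Rw=R.from_euler("xyz",m["orientation"]).as_matrix().T
    K=np.array([[m["fx"],0,m["cx"]],[0,m["fy"],m["cy"]],[0,0,1]])
    P=np.atleast_2d(np.asarray(P,float))
    return cv2.projectPoints(P,cv2.Rodrigues(Rw)[0],-Rw@m["position"],K,m["dist_coeffs"])[0][:,0]
def world(p,M):
    M=np.atleast_2d(np.asarray(M,float)); c,s=np.cos(p[2]),np.sin(p[2])
    return np.c_[p[0]+c*M[:,0]-s*M[:,1],p[1]+s*M[:,0]+c*M[:,1],M[:,2]]
def avg(c,n): return np.mean([bot.capture(c).astype(float) for _ in range(n)],0)
E
python3 - <<'E'
from h import *
for c in("scene","top"): np.save(f"a_{c}.npy",avg(c,10))
S=np.load("a_scene.npy");T=np.load("a_top.npy")
# model pts: pin, adjuster, plate corners(4, top z66), base corners z18
M=[[46,46,66],[-46,-46,84],[65,65,66],[65,-65,66],[-65,-65,66],[-65,65,66],[85,85,18],[85,-85,18],[-85,-85,18],[-85,85,18]]
top=[(342,220),(431,406),(322,183),(515,252),(447,440),(258,373),None,(551,243),(465,488),(222,400)]
sc=[(387,314),(242,211),(415,335),(230,350),None,(395,195),None,(210,418),None,None]
obs=[]
for c,L,o,k in(("top",top,(240,185),180/800),("scene",sc,(220,140),.3)):
    for m,q in zip(M,L):
        if q: obs.append((c,m,((q[0]+.5)*k+o[0]-.5,(q[1]+.5)*k+o[1]-.5)))
def f(v):
    r=[]
    for c,m,q in obs:
        d=v[3:5] if c=="top" else v[5:7]
        r+=list(proj(c,world(v,m))[0]+d-q)
    return np.r_[r,v[3:]*.7]
best=min((least_squares(f,[520,0,y,0,0,0,0],loss="soft_l1") for y in np.arange(-3,3,.7)),key=lambda s:s.cost)
print(np.round(best.x,3),best.cost);print(np.round(f(best.x)[:-4].reshape(-1,2),1).tolist())
np.save("pose.npy",best.x);v=best.x
for n,m in dict(pin=[46,46,66],laser=[0,0,66],tip=[60,195,62]).items(): print(n,world(v,m))
for c,d in(("scene",v[5:7]),("top",v[3:5])): print(c,[(s,np.round(proj(c,world(v,[60,197,62-s]))[0]+d,2)) for s in(0,15.7,23,31.3)],"tip",proj(c,world(v,[60,195,62]))+d,"scale_top",proj(c,world(v,[[50,193,82],[50,172,82],[50,214,82]]))+d)
x0,y0=380,215
cr=np.clip(S[y0:y0+45,x0:x0+60]*1.5,0,255).astype(np.uint8)[:,:,::-1]
cv2.imwrite("pics/mk.png",cv2.resize(cr,(800,600),interpolation=cv2.INTER_CUBIC))
for n,A in(("scene",S),("top",T)):
    w=np.clip(A[:,:,0]-np.maximum(A[:,:,1],A[:,:,2])-15,0,None); 
    sl=(slice(220,250),slice(395,425)) if n=="scene" else (slice(200,230),slice(250,275))
    w=w[sl]; yy,xx=np.mgrid[sl]; print(n,"red",(w*xx).sum()/w.sum(),(w*yy).sum()/w.sum(),w.sum(),np.argwhere(w>30).min(0)+[sl[0].start,sl[1].start],np.argwhere(w>30).max(0)+[sl[0].start,sl[1].start])
E
```

```text
[ 5.12913e+02  7.53900e+00 -3.48000e-01  2.01000e-01  6.60000e-02
  1.93000e-01  3.42000e-01] 3.5024561811904347
[[-0.1, 0.1], [-0.3, -1.1], [0.3, -0.0], [0.2, -0.5], [0.3, 0.6], [-0.9, 0.2], [0.4, -0.0], [0.4, 0.2], [-0.7, 0.3], [0.1, 0.3], [0.5, -0.5], [1.0, -0.1], [-0.4, 0.6], [-0.2, -0.6], [-1.1, 0.1]]
pin [[571.8382336   35.10294193  66.        ]]
laser [[512.91273623   7.53873035  66.        ]]
tip [[635.79135868 170.40629662  62.        ]]
scene [(0, array([401.4 , 234.12])), (15.7, array([400.56, 238.17])), (23, array([400.18, 240.02])), (31.3, array([399.75, 242.1 ]))] tip [[400.54933912 234.19914641]] scale_top [[399.86212261 225.5522694 ]
 [390.83939688 226.3718856 ]
 [408.85568    224.73522701]]
top [(0, array([268.34, 212.57])), (15.7, array([268.92, 213.68])), (23, array([269.19, 214.19])), (31.3, array([269.49, 214.77]))] tip [[268.99139939 212.79403937]] scale_top [[267.66570031 214.85381259]
 [274.63460376 217.27248575]
 [260.71131499 212.44017728]]
scene red 408.259817761807 236.45136036960994 1558.3999999999999 [235 406] [238 411]
top red 260.8106408706166 212.93688029020552 413.50000000000006 [212 260] [214 261]
```

View pics/mk.png

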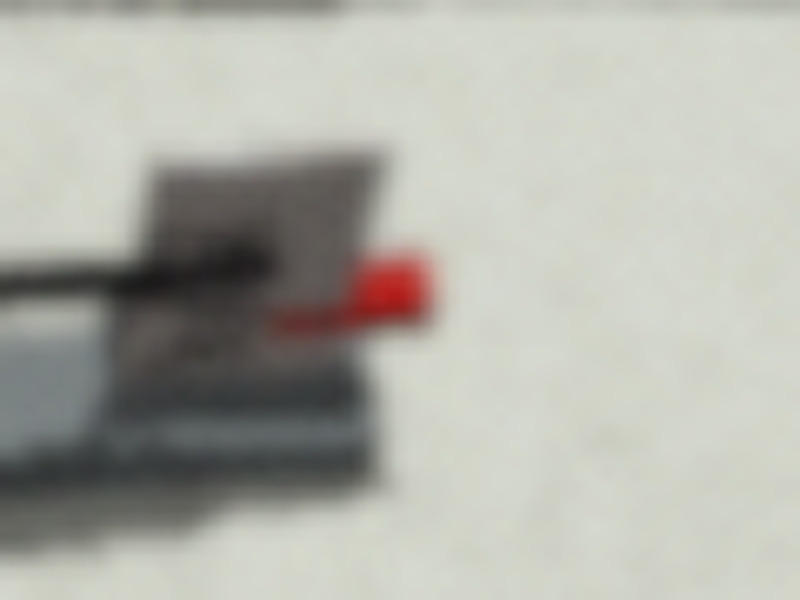

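The enlarged crop shows the pointer tip at about (400.1,234.0) and the red index line from about (399.8,238.9) to (406,238.4), with the tab on its right. That puts the marker roughly 19–20 mm below zero. I'll refine this with column centroids.

```bash
cat >> h.py <<'E'
def profile(S,v,lo=229,hi=246):
    """centroid rows: darkness of pointer (cols 393..398) and red index line (cols 400..405)"""
    out=[]
    for kind,cols in(("ptr",range(393,400)),("red",range(400,406))):
        for x in cols:
            A=S[lo:hi,x]
            if kind=="red": w=A[:,0]-A[:,1:].mean(1)
            else: w=-A.mean(1)
            out.append((kind,x,A,w))
    return out
E
python3 - <<'E'
from h import *
S=np.load("a_scene.npy");v=np.load("pose.npy")
rd=S[:,:,0]-S[:,:,1:].mean(2)
print("cols 398-412, red excess rows 232-243");print(np.round(rd[232:244,398:413]).astype(int))
print("grey");print(np.round(S[228:244,390:406].mean(2)).astype(int))
d=v[5:7]
for s in(17,20,23):
    P=proj("scene",world(v,[[60,y,62-s] for y in(197,205,214)]))+d
    box=[[60+a,221+b,62-s+c] for a in(-6,6) for b in(-7,7) for c in(-5,5)]
    h=cv2.convexHull((proj("scene",world(v,box))+d).astype(np.float32)); m=cv2.moments(h)
    print(s,P.round(2).tolist(),"box",m["m10"]/m["m00"],m["m01"]/m["m00"],h[:,0].min(0),h[:,0].max(0))
E
```

```text
cols 398-412, red excess rows 232-243
[[ 3  3  4  4  4  5  5  4  4  4  4  4  5  5  4]
 [ 2  2  3  4  5  4  4  5  8 11 13 16 18 15  8]
 [ 1  2  3  4  5  5  4  8 18 32 40 45 47 37 19]
 [ 2  2  4  4  5  5  5 13 32 58 74 81 79 58 30]
 [ 2  3  4  5  5  5  6 17 44 76 94 97 91 68 34]
 [ 4  5  8 10 11 11 14 26 51 78 89 94 85 61 28]
 [ 5  9 15 21 24 24 28 39 54 61 63 60 54 36 16]
 [ 5  9 19 27 29 28 26 30 32 26 20 18 18 14  8]
 [ 5  8 12 15 16 15 13 11  8  7  5  5  5  5  4]
 [ 4  6  6  7  7  6  5  2  1  1  2  2  2  3  3]
 [ 3  3  3  3  3  2  2  0 -1  0  1  2  2  2  2]
 [-1  0  0  1  0  0 -1 -1 -2  0  2  2  2  2  2]]
grey
[[121  96  76  72  71  73  73  71  72  70  69  67  66  63  64  62]
 [115  86  66  63  62  61  62  63  60  62  60  61  62  61  60  60]
 [109  80  63  59  60  60  59  59  59  57  57  60  59  60  60  61]
 [102  74  59  56  56  56  56  53  51  51  53  58  60  60  59  60]
 [ 94  63  50  48  48  45  44  43  42  44  49  57  59  61  60  61]
 [ 81  55  45  46  44  38  36  30  31  37  44  54  58  60  61  61]
 [ 57  39  35  36  34  29  27  23  23  26  38  52  58  60  60  60]
 [ 30  22  
[... 316 characters left out ...]
44  49]
 [ 58  56  53  46  43  43  43  43  48  53  52  54  54  54  55  62]
 [ 55  51  48  43  41  40  45  47  49  55  58  57  58  56  58  62]
 [ 50  45  44  45  47  47  49  48  50  52  53  55  52  53  51  53]
 [ 47  44  44  44  44  46  45  45  46  46  46  46  45  45  43  45]]
17 [[400.49, 238.5], [403.85, 238.19], [407.62, 237.84]] box 410.5587698889809 237.56258412972747 [406.78418 233.97803] [414.3596 241.1505]
20 [[400.34, 239.26], [403.68, 238.95], [407.45, 238.6]] box 410.37978268658014 238.32469869655583 [406.61447 234.74779] [414.1712  241.90494]
23 [[400.18, 240.02], [403.52, 239.71], [407.27, 239.36]] box 410.2015250698728 239.08351151204843 [406.44543 235.51422] [413.9836 242.6561]
```

```bash
python3 - <<'E'
from h import *
v=np.load("pose.npy");T=np.load("a_top.npy");S=np.load("a_scene.npy")
rd=T[:,:,0]-T[:,:,1:].mean(2)
print("top red cols 256-274 rows 208-218");print(np.round(rd[208:219,256:275]).astype(int))
from scipy.ndimage import gaussian_filter
def cen(A,sl,b):
    w=np.clip((A[:,:,0]-A[:,:,1:].mean(2))[sl]-b,0,None);yy,xx=np.mgrid[sl];return np.array([(w*xx).sum(),(w*yy).sum()])/w.sum()
ct=cen(T,(slice(208,218),slice(256,264)),8); cs=cen(S,(slice(231,243),slice(406,416)),8); print(ct,cs)
def hull(c,xc,yc,s,dx,dy):
    box=[[xc+a,yc+b,62-s+e] for a in(-dx,dx) for b in(-dy,dy) for e in(-5,5)]
    h=cv2.convexHull((proj(c,world(v,box))+(v[3:5] if c=="top" else v[5:7])).astype(np.float32)); m=cv2.moments(h)
    return np.array([m["m10"],m["m01"]])/m["m00"],m["m00"]
for dx,dy in((6,7),(7,6)):
    r=least_squares(lambda p:np.r_[hull("top",*p,dx,dy)[0]-ct,hull("scene",*p,dx,dy)[0]-cs],[60,218,19],diff_step=1e-3)
    print(dx,dy,r.x,r.fun)
E
```

```text
top red cols 256-274 rows 208-218
[[ 4  2  3  2  3  3  4  4  4  3  3  3  3  3  3  3  2  3  3]
 [ 2  1  1  3  5  6  6  5  5  4  4  3  3  3  3  2  3  2  3]
 [ 2  2  3  8 15 17 13  8  6  4  2  2  2  3  2  2  2  3  2]
 [ 2  3  6 17 34 37 26 18 12  7  4  4  3  3  3  2  2  2  2]
 [ 2  3 10 27 55 54 33 22 17 16 14 11  8  5  3  2  1  2  2]
 [ 2  4 12 35 64 61 34 17 13 16 18 18 15 10  5  2  1  2  1]
 [ 2  4 11 28 49 54 39 19 10 10 10 12 13 11  6  2  1  1  0]
 [ 3  2  5 12 20 27 30 22 12  5  4  5  8  7  4  3  1  0  0]
 [ 2  2  3  4  6  9 12 11  7  4  4  5  5  4  4  3  2  2  2]
 [ 3  2  3  3  4  3  3  2  1  1  3  3  4  4  5  4  4  4  3]
 [ 2  3  2  3  3  1  0 -1 -1 -2 -1  0  2  3  4  4  4  5  5]]
[260.8203125  212.88221726] [408.80040616 236.23433684]
6 7 [ 54.65997432 219.06506229  18.44524239] [ 0.40338281  0.21689938  0.36809915 -0.03996798]
7 6 [ 54.65988822 219.06217277  18.42766878] [ 0.40412922  0.21598728  0.3682653  -0.04128758]
```

Marker level comes out at about 18.5 mm (5.9°), consistent across the index line and the tab in both cameras. The pin is at about (572,35,66) and the diagonal at yaw 0.437. I'll close the fingers and travel there at height.

```bash
python3 -m jog '[[8,-5,0,0,0,0],[17,-12,0,0,0,0],[25,-17,0,0,0,0],[25,-17,0,0,0,0],[25,-17,0,0,0,0],[25,-17,0,0,0,0],[25,-17,0,0,0,0],[25,-17,0,0,0,0],[25,-17,0,0,0,0],[25,-17,0,0,0,0],[25,-17,0,0,0,0],[25,-17,0,0,0,0]]' 0 && python3 -m jog '[[25,-17,0,0,0,0],[25,-17,0,0,0,0],[25,-17,0,0,0,0],[25,-17,0,0,0,0],[25,-17,0,0,0,0],[25,-17,0,0,0,0],[25,-17,0,0,0,0],[25,-17,0,0,0,0],[25,-17,0,0,0,0],[25,-17,0,0,0,0],[17,-12,0,0,0,0],[8,-5,0,0,0,0]]'
```

```text
time: 3.1
tool_pos: [367.7, -233.1, 226.9]
tcp_rot: [3.141, -0.0, 0.319]
contact_force: [0.6, 0.2, -0.8]
grip_width: 2.4
finger_force: 0.0
time: 4.3
tool_pos: [570.0, 31.1, 226.4]
tcp_rot: [-3.141, 0.0, 0.321]
contact_force: [-0.6, -0.7, -0.5]
grip_width: 0.6
finger_force: 0.0
```

```bash
python3 -m jog '[[3,-2,0,0,0,-0.06],[3,-2,0,0,0,-0.057],[0,0,8,0,0,0],[0,0,18,0,0,0],[0,0,20,0,0,0],[0,0,20,0,0,0],[0,0,20,0,0,0],[0,0,20,0,0,0],[0,0,18,0,0,0],[0,0,10,0,0,0],[0,0,6,0,0,0],[0,0,0,0,0,0]]' 0; python3 - <<'E'
from h import *
S=avg("scene",4);T=avg("top",2)
a=cv2.resize(np.clip(S[170:290,260:420]*1.4,0,255).astype(np.uint8)[:,:,::-1],(800,600),interpolation=cv2.INTER_CUBIC)
cv2.imwrite("pics/near.png",a)
o=bot.get_obs();print(o["time"],o["tool_pos"],o["tcp_rot"],o["contact_force"],o["grip_width"])
v=np.load("pose.npy");print("tcp px",proj("scene",o["tool_pos"])+v[5:7],"pin",proj("scene",world(v,[46,46,66]))+v[5:7])
E
```

```text
time: 5.5
tool_pos: [573.5, 34.6, 86.2]
tcp_rot: [-3.141, 0.001, 0.435]
contact_force: [0.7, 0.5, -0.4]
grip_width: 0.6
finger_force: 0.0
5.8 [574.3095169   34.764537    87.43483256] [ 3.14083374e+00 -1.18704324e-03  4.35764287e-01] [0.42665404 0.51100776 0.14236781] 0.017283710882164703
tcp px [[336.32845462 229.31335643]] pin [[335.83757891 234.18799101]]
```

View pics/near.png

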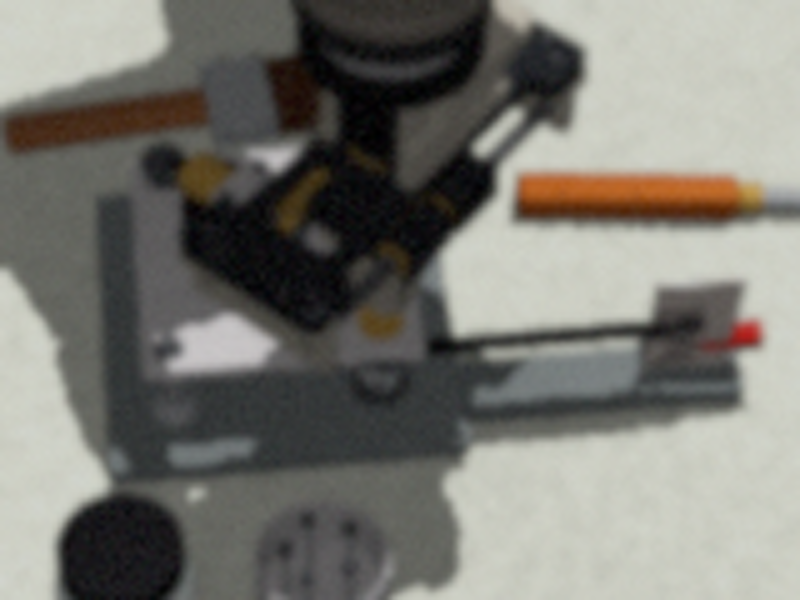

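The tip is hovering over the pin (tip at about (337,229), pin at about (336,234)), with the laser clear and the pointer and marker visible. I'll descend gently.

```bash
python3 -m jog '[[0.4,-1,3,0,0,0],[0,0,5,0,0,0],[0,0,5,0,0,0],[0,0,3,0,0,0],[0,0,1,0,0,0],[0,0,0.5,0,0,0],[0,0,0.5,0,0,0],[0,0,0.5,0,0,0],[0,0,0,0,0,0]]'; python3 -m jog '[[0,0,0.5,0,0,0],[0,0,0.5,0,0,0],[0,0,0.5,0,0,0],[0,0,0,0,0,0]]'
```

```text
time: 6.7
tool_pos: [573.9, 35.8, 68.3]
tcp_rot: [3.141, -0.0, 0.436]
contact_force: [1.1, 0.2, -0.2]
grip_width: 0.3
finger_force: 0.0
time: 7.1
tool_pos: [573.8, 35.8, 66.6]
tcp_rot: [3.142, 0.0, 0.436]
contact_force: [-0.1, 0.7, 0.6]
grip_width: 0.2
finger_force: 0.0
```

```bash
python3 -m jog '[[0,0,0.5,0,0,0],[0,0,0.5,0,0,0],[0,0,0.5,0,0,0],[0,0,0,0,0,0]]'
```

```text
time: 7.5
tool_pos: [574.0, 35.9, 65.5]
tcp_rot: [3.141, -0.0, 0.436]
contact_force: [-1.1, 0.0, 4.7]
grip_width: 0.3
finger_force: 2.1
```

Contact at z≈66 as expected. I'll press on to about two-thirds of the way, then look.

```bash
python3 -m jog '[[0,0,0.4,0,0,0],[0,0,0.4,0,0,0],[0,0,0.4,0,0,0],[0,0,0.4,0,0,0],[0,0,0.4,0,0,0],[0,0,0.4,0,0,0],[0,0,0.4,0,0,0],[0,0,0.4,0,0,0],[0,0,0,0,0,0],[0,0,0,0,0,0]]'; cat >> h.py <<'E'
def look(n,name):
    S=avg("scene",n); rd=S[:,:,0]-S[:,:,1:].mean(2); g=S.mean(2)
    for x in (400,401,402,403):
        w=np.clip(rd[235:244,x]-6,0,None); print("red",x,round((w*np.arange(235,244)).sum()/w.sum(),2),end="; ")
    print()
    print("grey cols 392-403 rows 229-243");print(np.round(g[229:244,392:404]).astype(int))
    x0,y0=380,215
    cv2.imwrite(name,cv2.resize(np.clip(S[y0:y0+45,x0:x0+60]*1.6,0,255).astype(np.uint8)[:,:,::-1],(800,600),interpolation=cv2.INTER_CUBIC))
    np.save(name[5:-4]+".npy",S)
    o=bot.get_obs();print(o["time"],o["tool_pos"].round(2),o["contact_force"].round(1))
E
python3 -c "
from h import *
look(6,'pics/p1.png')"
```

```text
time: 8.5
tool_pos: [574.4, 36.0, 62.5]
tcp_rot: [3.141, -0.001, 0.436]
contact_force: [-0.5, 1.7, 7.1]
grip_width: 0.3
finger_force: 3.3
red 400 238.76; red 401 238.76; red 402 238.72; red 403 238.66; 
grey cols 392-403 rows 229-243
[[69 65 66 64 65 65 65 65 65 66 65 64]
 [68 63 62 64 62 61 64 62 62 64 65 64]
 [60 60 59 58 58 57 56 55 58 62 64 64]
 [56 52 52 49 50 46 47 49 55 60 64 63]
 [58 55 53 47 44 45 46 50 55 62 65 64]
 [62 58 51 48 45 47 48 51 58 62 64 64]
 [59 57 48 44 40 41 46 47 56 61 64 62]
 [51 49 44 41 38 35 41 44 51 61 64 63]
 [36 35 32 32 32 30 28 36 47 54 58 59]
 [30 34 36 36 34 35 35 38 40 46 49 47]
 [41 43 46 46 44 45 45 48 47 45 49 47]
 [49 45 46 47 46 48 51 56 56 56 57 58]
 [48 46 46 45 47 49 52 58 60 61 60 59]
 [49 48 50 50 52 50 52 56 58 57 56 54]
 [46 46 48 48 48 49 49 50 48 48 49 46]]
8.8 [574.35  36.01  62.49] [-0.1  1.4  6.4]
```

```bash
python3 -m jog '[[0,0,0.3,0,0,0],[0,0,0.3,0,0,0],[0,0,0.3,0,0,0],[0,0,0.3,0,0,0],[0,0,0.3,0,0,0],[0,0,0.2,0,0,0],[0,0,0,0,0,0],[0,0,0,0,0,0]]'; python3 -c "
from h import *
look(8,'pics/p2.png')"
```

```text
time: 9.6
tool_pos: [574.5, 36.0, 61.0]
tcp_rot: [3.141, -0.002, 0.436]
contact_force: [-0.7, 2.5, 6.9]
grip_width: 0.3
finger_force: 3.9
red 400 238.85; red 401 238.77; red 402 238.7; red 403 238.68; 
grey cols 392-403 rows 229-243
[[68 65 64 66 64 64 66 65 64 64 64 64]
 [68 64 64 64 63 62 61 61 62 63 63 64]
 [61 60 60 59 58 56 54 56 58 63 64 64]
 [56 54 53 50 48 46 48 50 54 62 64 64]
 [59 55 54 48 44 45 44 49 54 62 64 64]
 [61 59 53 46 45 48 49 53 56 62 64 64]
 [60 57 50 45 44 44 46 50 56 61 64 65]
 [56 53 47 43 42 41 40 47 57 62 64 62]
 [40 39 39 34 35 32 35 43 52 57 60 59]
 [25 23 22 24 24 24 26 36 42 47 47 48]
 [21 23 18 22 26 26 32 35 43 46 49 46]
 [37 31 30 32 34 36 43 50 54 55 57 57]
 [42 40 39 41 42 46 51 56 59 61 61 59]
 [47 47 49 52 51 50 53 56 56 57 57 55]
 [48 46 46 48 47 46 50 50 48 49 48 46]]
10.0 [574.5   36.06  61.01] [0.2 1.2 7.8]
```

View pics/p2.png

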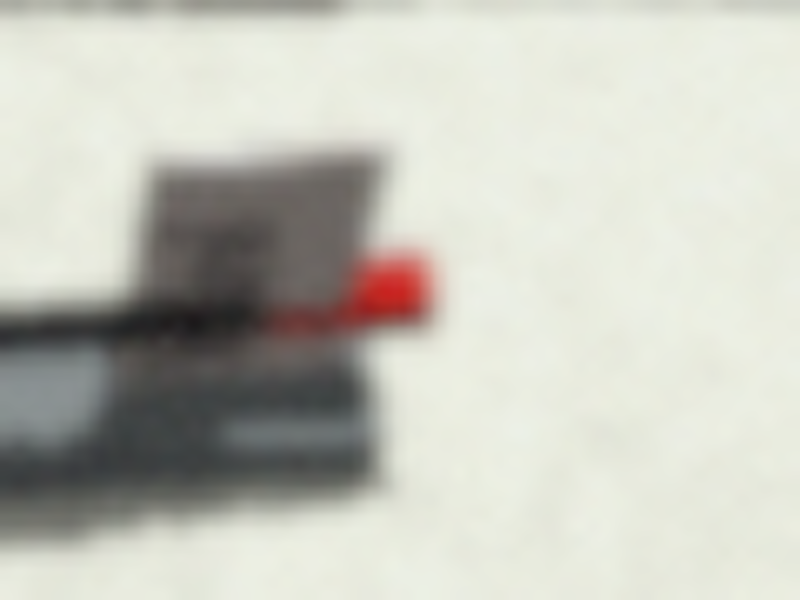

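The crop shows the pointer end (row ≈238.4) just above the red line (row ≈239.0 at that column). That leaves about 2.5 mm at the tip, or 0.8 mm at the press point.

```bash
python3 -m jog '[[0,0,0.2,0,0,0],[0,0,0.2,0,0,0],[0,0,0.2,0,0,0],[0,0,0,0,0,0],[0,0,0,0,0,0]]'; python3 -c "
from h import *
look(8,'pics/p3.png')"
```

```text
time: 10.5
tool_pos: [574.6, 36.1, 60.5]
tcp_rot: [3.141, -0.002, 0.436]
contact_force: [-0.8, 1.3, 8.1]
grip_width: 0.2
finger_force: 4.1
red 400 238.8; red 401 238.74; red 402 238.67; red 403 238.66; 
grey cols 392-403 rows 229-243
[[69 65 65 66 65 65 65 65 65 64 64 64]
 [66 63 63 62 63 62 63 62 62 62 65 64]
 [62 60 59 58 58 58 56 55 58 61 63 64]
 [56 53 52 51 48 45 47 49 55 60 62 64]
 [58 55 52 49 43 45 46 49 56 60 65 65]
 [63 58 52 47 45 46 50 53 58 63 63 64]
 [62 57 50 45 44 44 46 51 57 61 63 64]
 [57 55 51 44 46 44 45 50 58 62 64 63]
 [44 42 41 40 44 43 43 50 55 59 58 58]
 [29 30 31 30 31 33 34 38 46 48 48 48]
 [24 25 25 27 28 29 31 36 42 45 47 47]
 [31 30 29 32 34 37 41 46 50 54 58 57]
 [40 41 41 42 44 45 49 55 59 60 60 59]
 [44 46 47 50 50 52 53 54 57 58 55 55]
 [47 45 47 46 48 48 49 48 50 50 48 48]]
10.9 [574.52  36.06  60.46] [-0.3  1.5  8. ]
```

View pics/p3.png

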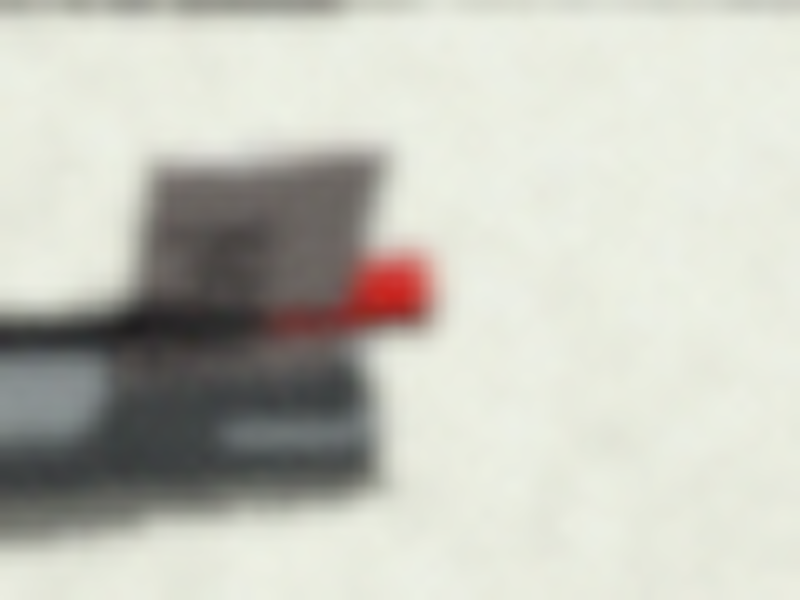

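The pointer end is now about 0.15–0.25 px (0.6–1 mm) above the index line. One last 0.2 mm nudge, then hold for over 2 s while averaging frames.

```bash
python3 -m jog '[[0,0,0.1,0,0,0],[0,0,0.1,0,0,0],[0,0,0,0,0,0],[0,0,0,0,0,0]]'; python3 -c "
from h import *
look(16,'pics/p4.png')
g=np.load('p4.npy').mean(2)
for x in (394,395,396,397,398):
    w=np.clip(49-g[236:242,x],0,None); print(x,round((w*np.arange(236,242)).sum()/w.sum(),2))
"
```

```text
time: 11.3
tool_pos: [574.6, 36.1, 60.3]
tcp_rot: [3.141, -0.002, 0.436]
contact_force: [-0.5, 0.3, 8.1]
grip_width: 0.5
finger_force: 4.2
red 400 238.86; red 401 238.75; red 402 238.75; red 403 238.64; 
grey cols 392-403 rows 229-243
[[69 65 65 64 65 64 65 64 64 65 64 64]
 [66 63 63 63 63 62 61 60 62 63 63 64]
 [62 59 59 58 59 57 55 54 57 62 63 63]
 [55 53 52 50 48 46 46 50 55 61 64 64]
 [58 56 52 47 44 45 45 48 56 60 63 65]
 [63 57 52 47 46 47 51 53 57 63 64 64]
 [63 58 50 44 44 45 47 49 57 62 64 65]
 [56 55 50 46 44 45 44 52 58 62 63 63]
 [42 44 42 43 42 42 45 50 55 58 59 59]
 [29 30 32 31 33 34 35 40 46 49 50 49]
 [24 26 26 27 27 29 31 35 40 46 48 47]
 [29 30 32 31 32 36 40 46 51 56 57 56]
 [39 39 39 42 42 44 50 55 59 62 60 59]
 [45 46 48 50 49 50 52 55 58 57 56 54]
 [47 46 47 47 46 49 49 48 49 50 49 46]]
12.1 [574.55  36.08  60.33] [-1.1  1.9  8.4]
394 239.07
395 238.91
396 238.81
397 238.72
398 238.45
```

```bash
python3 -m jog '[[0,0,0.1,0,0,0],[0,0,0.1,0,0,0],[0,0,0,0,0,0],[0,0,0,0,0,0],[0,0,0,0,0,0],[0,0,0,0,0,0],[0,0,0,0,0,0],[0,0,0,0,0,0],[0,0,0,0,0,0],[0,0,0,0,0,0],[0,0,0,0,0,0],[0,0,0,0,0,0]]'; python3 -c "
from h import *
look(28,'pics/p5.png')
g=np.load('p5.npy').mean(2)
for x in (394,395,396,397,398):
    w=np.clip(49-g[236:242,x],0,None); print(x,round((w*np.arange(236,242)).sum()/w.sum(),2))
"
```

```text
time: 13.3
tool_pos: [574.6, 36.1, 60.1]
tcp_rot: [3.141, -0.002, 0.436]
contact_force: [-0.6, 1.3, 7.6]
grip_width: 0.1
finger_force: 4.2
red 400 238.84; red 401 238.78; red 402 238.72; red 403 238.64; 
grey cols 392-403 rows 229-243
[[70 65 64 65 66 65 65 64 64 65 65 63]
 [67 63 63 63 63 63 61 61 62 63 64 64]
 [61 60 59 58 58 57 55 56 57 61 64 64]
 [55 53 52 50 48 47 47 49 55 62 64 64]
 [58 56 51 47 43 44 46 49 56 61 63 64]
 [62 58 52 46 45 48 49 52 57 61 63 64]
 [63 58 50 45 44 45 46 51 57 62 63 63]
 [57 55 50 45 45 45 45 49 58 62 63 64]
 [44 45 43 42 43 44 45 49 55 59 58 58]
 [32 34 33 34 36 36 37 40 46 48 48 48]
 [27 27 29 28 29 29 31 35 40 46 47 47]
 [28 30 31 32 32 33 35 43 49 55 57 57]
 [37 38 41 42 42 43 47 52 58 60 60 60]
 [43 47 48 50 50 51 52 54 56 57 56 54]
 [46 45 47 48 48 49 48 48 49 50 48 47]]
14.7 [574.56  36.06  60.11] [-0.3  1.3  9.2]
394 239.09
395 238.86
396 238.9
397 238.9
398 238.75
```

View pics/p5.png

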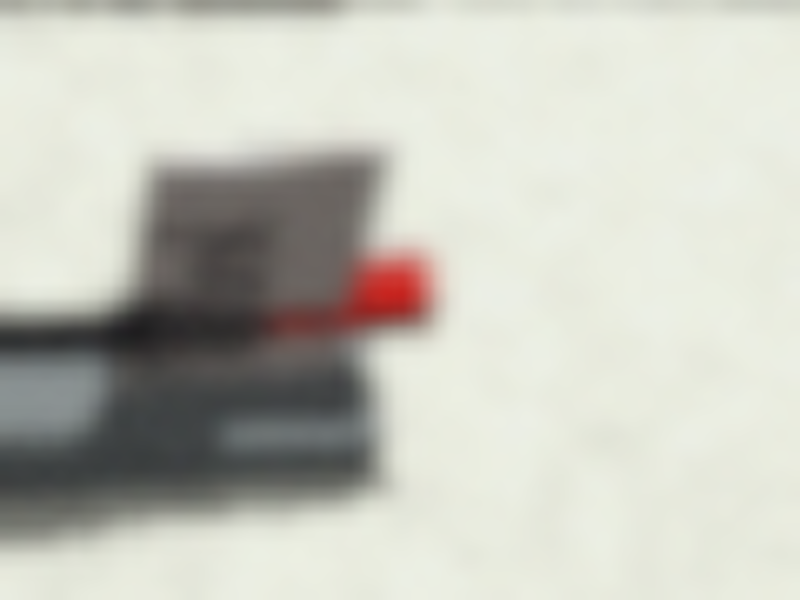

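The pointer end and the red index line now run into one another at row ≈239 (level), and this was held for about 2.4 s. Next comes the slow release.

```bash
python3 -m jog '[[0,0,-0.1,0,0,0],[0,0,-0.2,0,0,0],[0,0,-0.25,0,0,0],[0,0,-0.25,0,0,0],[0,0,-0.25,0,0,0],[0,0,-0.25,0,0,0],[0,0,-0.25,0,0,0],[0,0,-0.25,0,0,0],[0,0,-0.25,0,0,0],[0,0,-0.25,0,0,0],[0,0,-0.25,0,0,0],[0,0,-0.25,0,0,0]]';python3 -m jog '[[0,0,-0.25,0,0,0],[0,0,-0.25,0,0,0],[0,0,-0.25,0,0,0],[0,0,-0.25,0,0,0],[0,0,-0.25,0,0,0],[0,0,-0.25,0,0,0],[0,0,-0.25,0,0,0],[0,0,-0.25,0,0,0],[0,0,-0.25,0,0,0],[0,0,-0.25,0,0,0],[0,0,-0.2,0,0,0],[0,0,-0.2,0,0,0]]';python3 -m jog '[[0,0,-0.2,0,0,0],[0,0,-0.2,0,0,0],[0,0,-0.2,0,0,0],[0,0,-0.2,0,0,0],[0,0,-0.2,0,0,0],[0,0,-0.2,0,0,0],[0,0,-0.2,0,0,0],[0,0,-0.2,0,0,0],[0,0,-0.2,0,0,0],[0,0,-0.2,0,0,0],[0,0,-0.3,0,0,0],[0,0,-0.3,0,0,0]]'
```

```text
time: 15.9
tool_pos: [574.4, 36.0, 62.6]
tcp_rot: [3.141, -0.001, 0.436]
contact_force: [-0.8, 0.5, 6.7]
grip_width: 0.5
finger_force: 3.3
time: 17.1
tool_pos: [574.0, 35.9, 65.1]
tcp_rot: [3.141, -0.0, 0.436]
contact_force: [-0.7, 0.7, 4.8]
grip_width: 0.3
finger_force: 2.3
time: 18.3
tool_pos: [573.5, 35.8, 67.3]
tcp_rot: [-3.141, 0.001, 0.436]
contact_force: [-0.4, -0.9, 0.5]
grip_width: 0.3
finger_force: 0.0
```

The corner is back on its stop and the fingers are free. I'll move straight up and clear, then check.

```bash
python3 -m jog '[[0,0,-1,0,0,0],[0,0,-4,0,0,0],[0,0,-10,0,0,0],[0,0,-16,0,0,0],[0,0,-20,0,0,0],[0,0,-20,0,0,0],[0,0,-20,0,0,0],[0,0,-20,0,0,0],[0,0,-15,0,0,0],[0,0,-8,0,0,0],[0,0,-3,0,0,0],[0,0,0,0,0,0]]'; python3 - <<'E'
from h import *
S=avg("scene",10);A=np.load("a_scene.npy")
for n,I in(("before",A),("after",S)):
    I=I.mean(2)
    print(n,np.round(I[231:239,396:400]).astype(int).tolist())
    rd=(A if n=="before" else S); rd=rd[:,:,0]-rd[:,:,1:].mean(2); w=np.clip(rd[230:243,399:416]-8,0,None); yy,xx=np.mgrid[230:243,399:416]; print("red",(w*xx).sum()/w.sum(),(w*yy).sum()/w.sum())
cv2.imwrite("pics/end.png",cv2.resize(np.clip(S[140:320,220:460]*1.4,0,255).astype(np.uint8)[:,:,::-1],(800,600),interpolation=cv2.INTER_CUBIC))
E
```

```text
time: 19.5
tool_pos: [573.8, 35.9, 204.7]
tcp_rot: [3.141, -0.0, 0.436]
contact_force: [0.0, 0.4, 0.0]
grip_width: 0.4
finger_force: 0.0
before [[56, 53, 51, 51], [44, 43, 42, 44], [36, 30, 31, 37], [27, 23, 23, 26], [22, 22, 25, 29], [30, 31, 34, 41], [36, 37, 42, 46], [39, 41, 43, 46]]
red 407.99891360823773 236.53566199045866
after [[59, 57, 54, 54], [48, 45, 48, 46], [36, 35, 36, 41], [27, 24, 27, 30], [24, 24, 22, 30], [33, 36, 38, 44], [39, 40, 44, 51], [43, 44, 46, 50]]
red 407.98175649868557 236.5498213844391
```

View pics/end.png

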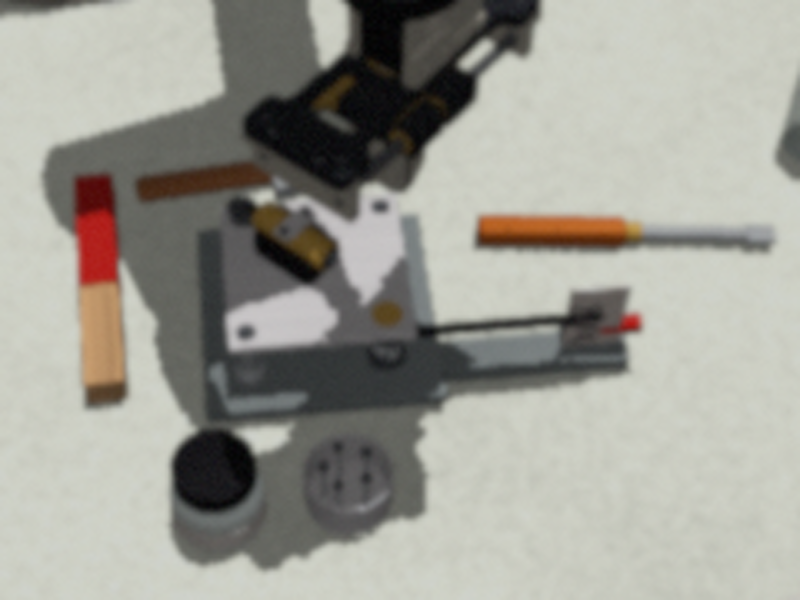

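The final picture shows the pointer back at zero (row ≈234), the marker unmoved (red centroid shifted by less than 0.02 px), everything else in place and the gripper well clear.

```bash
python3 -c "
from plant import bot
print(bot.close_job())"
```

```text
the job is handed in; nothing more can be done
None
```

The corner was pressed until the pointer stood level with the red marker as closely as the camera could show (about 5.9°), held there for about 2.4 s, then let up slowly to zero; the arm is clear, nothing else was moved, and the job is handed in.

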